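# Load a specimen slide into the classroom viewer

### The job

Load the blue specimen slide that waits on the viewer's orange sprung bed: with closed fingertips press it hard down by its black pad, and keep pressing while you push it along against its yellow step, under the red keeper bar and the two brass leaf springs, until it is fully home against the end stop and the bed has popped up again behind it. Do not pick the slide up or tip it over, leave everything else on the table where it is, and finish with the hand clear.

Things in the scene. Friction and masses are not known exactly. Their poses are not given: they have to be found in the camera images.
- viewer: Slide viewer, fixed to the table, 330 x 110 mm. Origin on the table top, on the centre line, where bed and deck meet; z up, x = loading direction, y across. Along x: rear fence with face at -118 mm, 40 mm high; orange bed -117 to 2; white deck from 4, 30 mm high; keeper bar 52 to 62; brass leaf springs 60 to 90; end stop face at 94; white lamp house 107 to 187, 61 mm high.
- slide: Blue plate to be loaded, 90 x 50 x 14 mm, 80 to 170 g, loose on the bed, nose (+x end) towards the end stop. Origin: centre of its underside, z up. On top a black pad (x -44 to -10 mm), a yellow step across it (upright rear face at x = -9 mm, 7.5 mm high, sloping down in front to x = 2 mm), a round stone inset. Underside 37 mm above the table with the bed up, 31 with it down, 30 when home.
- pad (a point): Centre of the slide's black pad, on its top face (14 mm above the underside), 18 mm behind the upright face of the yellow step and 27 mm behind the slide's origin.
- nose (a point): Middle of the slide's front end face, 7 mm above its underside.
- home (a point): Point on the deck where the slide's origin lies when it is home: 49 mm along the viewer's x, 30 mm high. The nose is then on the end stop and the tail 2 mm past the bed; if it stops short of that, the bed lifts the tail and the slide lies tilted, not home.
- keeper (a point): Middle of the lower rear edge of the red keeper bar (77 mm long across, underside 47 mm and top 55 mm above the table). With the bed up the slide's nose runs into the bar; with the bed pressed down it passes below with 2 mm to spare.
- bed_top (a point): Centre of the top of the orange sprung bed. Aluminium guide rails run beside bed and deck: 53 mm apart inside, 77 mm over their outer faces, top 40 mm above the table, so the slide's top always stands above them.
- bed (a joint): How far the sprung bed is pressed down: 0 = up (top 7 mm above the deck), 0.006 m = right down (1 mm above the deck). It pushes up with about 6 N when up and 15 N when right down, and springs up by itself when the slide has left it.
- leaf (a joint): Lift of the brass leaf springs (rad), hinged at the keeper bar and sloping down in the loading direction to 10 mm above the deck: 0 = free, about 0.16 with the slide below them. They press the slide down with some 5 N and drag on it.
- spare: At rest unless knocked; not part of the job, leave it where it is. Grey slide of the same shape lying on the table beside the viewer, 90 x 50 x 22 mm. Origin at the centre of its underside.
- dish: At rest unless knocked; not part of the job, leave it where it is. Clear flat dish, 90 mm across, 15 mm high, beside the viewer. Origin at the centre of its underside.
- agate: At rest unless knocked; not part of the job, leave it where it is. Reddish stone, 52 mm across, 32 mm high, beside the viewer. Origin at the centre of its underside.
- case_a: At rest unless knocked; not part of the job, leave it where it is. Flat round silver case, 84 mm across, 22 mm high. Origin at the centre of its underside.
- beaker: At rest unless knocked; not part of the job, leave it where it is. Glass beaker, 68 mm across, 85 mm high. Origin at the centre of its underside.
- marker: At rest unless knocked; not part of the job, leave it where it is. Blue marker with black cap, lying, 125 mm long, 14 mm thick. Origin at its middle, underside; x along it.
- eraser: At rest unless knocked; not part of the job, leave it where it is. White eraser 45 x 22 x 13 mm. Origin at the centre of its underside.
Things that resemble listed ones, but are neither listed nor needed, are in the scene too. Leave any brown look-alike of the slide alone.

How it is judged:
By the outcome, as a careful person would: the job done as asked, in the order asked, and still so for the second after the job is handed in, with the robot touching nothing.
It also fails if it takes over 38 s, if anything falls off the work surface, if the arm or the gripper's body presses on something with over 40 N, if the wrist force passes 120 N, or if a joint passes its speed limit or range.

### The arm

A 6-joint arm with a two-finger parallel gripper is mounted at the origin on the work surface. World frame = base frame: x ahead of the robot, y to its left, z up, the work surface at z = 0. Lengths are in mm, angles in rad, forces in N, time in s.
With the tool pointing down it reaches from about 300 to 775 mm from the base axis. Payload 14.6 kg.
Tool frame: the origin (TCP) lies on the centre line of the jaws, within the pads' length; the fingertips stand ahead of it and the grasp point (between the pads) is the TCP (manip.tip_reach is the z of the fingertips in the tool frame, in mm); z points along the fingers, y is the direction in which the jaws open and shut (so a half turn about z gives the same grasp; the last joint's range is limited). The gripper opens to 94 mm and grips with 3 to 60 N. Pads are 16 mm wide; open, the fingers measure 119 mm over their backs; the gripper's body (75 mm by 177 mm) begins 78 mm behind the grasp point.
Start: joints at [1.168, 0.3, 1.521, -0, 1.321, -0.067], TCP at [181.236, 519.271, 194.346] pointing down, gripper open.
Joint ranges: [-3.03, 3.03], [-0.79, 2.21], [0.23, 2.52], [-1.04, 4.18], [0, 3.07], [-2.55, 2.55]. Speed limits (rad/s): [2.22, 2.22, 2.57, 3.14, 3.14, 3.14].

### API

Orientations are given as [roll, pitch, yaw] about the fixed x, y, z axes, in that order (R = Rz(yaw) Ry(pitch) Rx(roll)).
In Python, from cell import manip, camera, search_frame, masks_of, tip_of gives the robot as it stands.
- The arm moves only by the tool send_rows, never from a script. Its argument "plan" is a list of rows, each an object with "travel": the shift along the tool's x, y, z in mm, a list of three; "delta_rot": the turn, a rotation vector about the tool's x, y, z in degrees, a list of three; "fingers": the gripper's target within -1 to 1 (shut at 1, half-way at 0, fully open at -1). In form: [{"travel": [dx, dy, dz], "delta_rot": [wx, wy, wz], "fingers": fingers}, ...]. A call has 1 to 20 rows; each row shifts and turns the commanded pose from where the row before left it, along the tool's axes as they then stand; what a row does not reach is not made up. A row lasts 1/8 s, in which the tool goes at most 62.5 mm and 10.7 degrees, less where a joint would pass 70% of its speed; a pose out of reach is approached as far as the arm can. A call is refused whole if a number of a shift passes 62.5 or a number of a turn 10.7, either way. A call with a gripper value outside its range is refused whole. The fingers move at their own pace and stop on an object; "grip_force" is the grip in N (left out, the last holds). Time passes only in rows, so rows that do not move let the fingers close. It gives the time, the measured TCP pose, the force and the opening at its end, in the units of the state.
- manip.read_state(): the state, without advancing time (a new reading comes with each control period).
- camera(name): name is "scene" or "top" or "wrist"; returns a dict with "color" (420x560x3 uint8, red, green, blue), "z_map" (420x560 float32, mm along the optical axis (not along the pixel's ray), 0 where there is no reading), "fov_y" (degrees; the focal length in pixels is half the picture's height over the tangent of half this angle, whatever the lens; pixels are square), "cx", "cy" (the principal point, pixels), "k1" (the pictures are not rectified: a ray, as slopes to the right and down, at radius r is drawn at 1 + k1 r^2 times it, then the intrinsics apply), "world_from_camera" (4x4, takes a point from camera to world coordinates); the wrist camera has in their place "tool_from_camera" (4x4, takes a point from camera to tool coordinates, whose origin is the TCP and whose axes are the flange's). Camera axes: x right, y up, looking along -z (the intrinsics and any distortion apply to the point x, -y, -z); pixel columns grow to the right and rows downward; lengths in mm; the calibration is good to about 2 mm. A picture is of the moment at which its call begins: read the wrist's pose just before it.
- manip.sign_off(): hands the job in, once; it reports no verdict.
Trained networks look in the newest picture that a camera, given by its name, has taken for a name from the list of things; names that differ only in an ending like _2 or _b are one class to them, and where a whole thing is asked for, a point or a joint stands for the part that bears it (a point fixed in the world has none). Each returns a list of dicts, best first, with "confidence" (0 to 1); they miss things now and then, are a little off and sometimes report something else, mostly with a low value. They report only what shows in the picture. A call takes as long as a camera call. They do not tell look-alikes from the thing itself.
- search_frame(name, camera): "at" ([x, y, z] in mm, in the coordinates of the camera as it stood for that picture, good to about 4 mm: the middle of the surface that is visible of it).
- masks_of(name, camera): "region" (420x560 bool, what is visible of it).
- tip_of(name, camera): "at" ([x, y, z] in mm, in the coordinates of the camera as it stood for that picture, good to about 4 mm: a listed point, or the origin of a listed thing).
The state is a dict: "clock": time; "joints": joint angles; "qd": joint speeds; "effort": joint torques, N m; "eef_pos": TCP position; "eef_rot": TCP orientation; "wrist_force": force on the tool from outside, world axes, zero at the start; "moment": the same for the moment, N m; "finger_gap": finger opening in mm.
Only numpy, scipy, OpenCV 4.12 (cv2) and the standard library are available. Lean on these libraries where they do the work, as an engineer would, in place of code of your own. Each camera call takes 0.05 s, during which the arm holds its last target. There are 200 camera calls.

## Working session

There is one attempt and no reset: what is moved stays moved. The work goes in short steps, Python scripts to look and compute and a tool call to move; the robot and the scene stay as the last step left them, time stands still between calls to the robot, and variables do not carry over. Pictures are saved under pics/ and viewed, about 8 in all and at most 12, crops included, and the job is handed in when it is done.

Besides the shell and the picture viewer there is one more tool, called after "Request:" by a JSON object that holds its "op" and its "data", one argument or row to a line. send_rows: Moves the arm, as the interface text tells. Its arguments: {"type":"object","properties":{"plan":{"type":"array"},"grip_force":{"type":"number"}},"required":["plan"]}

```bash
mkdir -p pics; ls
cat > h.py <<'E'
import numpy as np, cv2
from cell import manip, camera, search_frame, masks_of, tip_of
def save(c,name,crop=None,s=1):
    im=c["color"][:,:,::-1]
    if crop: im=im[crop[1]:crop[3],crop[0]:crop[2]]
    cv2.imwrite("pics/"+name+".png",cv2.resize(im,None,fx=s,fy=s,interpolation=cv2.INTER_CUBIC))
def K(c):
    f=210/np.tan(np.radians(c["fov_y"])/2); return f
def cloud(c):
    # camera-frame points per pixel -> world (scene/top)
    f=K(c); v,u=np.mgrid[0:420,0:560].astype(float)
    d=cv2.undistortPoints(np.stack([u.ravel(),v.ravel()],1)[:,None],np.array([[f,0,c["cx"]],[0,f,c["cy"]],[0,0,1.]]),np.array([c["k1"],0,0,0.])).reshape(420,560,2)
    z=c["z_map"]; p=np.stack([d[...,0]*z,-d[...,1]*z,-z],-1)
    return p@c["world_from_camera"][:3,:3].T+c["world_from_camera"][:3,3]
def w(c,p): return c["world_from_camera"][:3,:3]@np.array(p)+c["world_from_camera"][:3,3]
E
python3 - <<'E'
from h import *
print(manip.read_state(), manip.tip_reach)
for n in ("top","scene"):
    c=camera(n); save(c,n+"0",s=1.42)
    print(n,c["world_from_camera"].round(2).tolist(),c["fov_y"],c["k1"])
    for o in ("viewer","slide","pad","nose","home","keeper","bed_top"):
        print(o,[(w(c,r["at"]).round(0).tolist(),round(r["confidence"],2)) for r in tip_of(o,n)[:4]])
E
```

```text
pics
{'clock': 0.0, 'joints': array([ 1.16838145e+00,  3.00466902e-01,  1.52159327e+00, -1.30283331e-06,
        1.32066991e+00, -6.66045464e-02]), 'qd': array([ 0.00192598,  0.0004656 ,  0.00068783, -0.00089772, -0.000835  ,
        0.00144094]), 'effort': array([-2.26878648e-03, -5.31816351e+01, -3.52730978e+01,  7.06924126e-02,
        2.46304966e-02, -4.87463228e-05]), 'eef_pos': array([181.14230824, 519.02556686, 193.78347646]), 'eef_rot': array([-3.14045766e+00, -7.44428995e-05,  2.80578261e+00]), 'wrist_force': array([-0.39573391,  0.27017399, -0.1466701 ]), 'moment': array([-0.01999312,  0.00241781, -0.02324776]), 'finger_gap': 94.06568065926443} 19.0
top [[0.02, 0.99, -0.11, 444.08], [-1.0, 0.01, -0.03, -19.43], [-0.03, 0.11, 0.99, 937.9], [0.0, 0.0, 0.0, 1.0]] 57.07621551682387 -0.010529839857654417
viewer [([369.0, 363.0, 5.0], 0.71), ([548.0, 45.0, 3.0], 0.66)]
slide [([414.0, -219.0, -3.0], 0.91), ([561.0, -15.0, 38.0], 0.89)]
pad [([407.0, -190.0, 14.0], 0.61), ([569.0, -43.0, 54.0], 0.6)]
nose [([425.0, -258.0, 6.0], 0.97), ([547.0, 27.0, 44.0], 0.83), ([569.0, -44.0, 51.0], 0.62)]
home [([533.0, 90.0, 34.0], 0.89), ([568.0, -40.0, 50.0], 0.67)]
keeper [([532.0, 98.0, 50.0], 0.57)]
bed_top []
scene [[0.88, -0.3, 0.38, 1008.89], [0.48, 0.58, -0.65, -764.08], [-0.02, 0.75, 0.66, 811.48], [0.0, 0.0, 0.0, 1.0]] 50.40541924809153 -0.05927410580062501
viewer [([540.0, 47.0, 0.0], 0.95)]
slide [([566.0, -16.0, 38.0], 0.69), ([418.0, -219.0, 3.0], 0.64)]
pad [([406.0, -193.0, 14.0], 0.6), ([569.0, -40.0, 48.0], 0.58)]
nose [([553.0, 25.0, 43.0], 0.84), ([422.0, -266.0, 7.0], 0.65), ([544.0, 43.0, 2.0], 0.34)]
home [([529.0, 86.0, 32.0], 0.57)]
keeper [([531.0, 92.0, 44.0], 0.72)]
bed_top [([559.0, -11.0, 37.0], 0.58)]
```

View pics/top0.png

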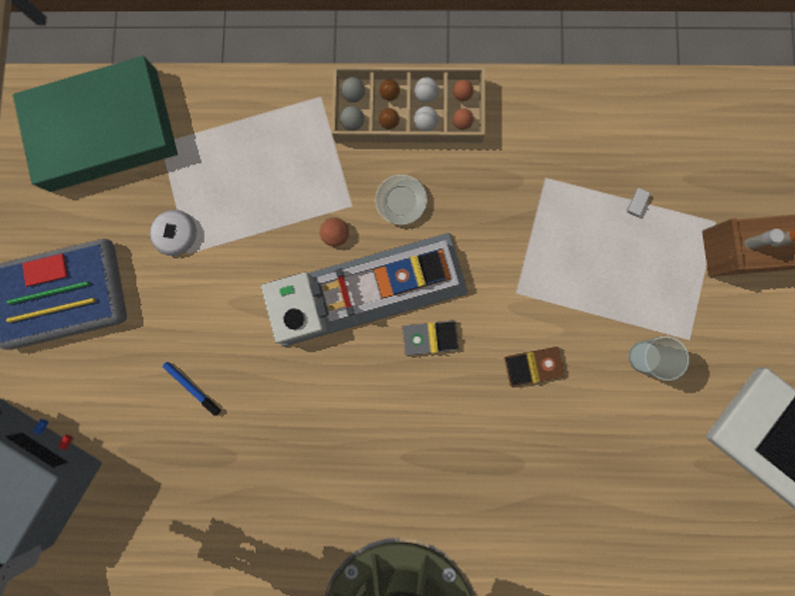

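View pics/scene0.png

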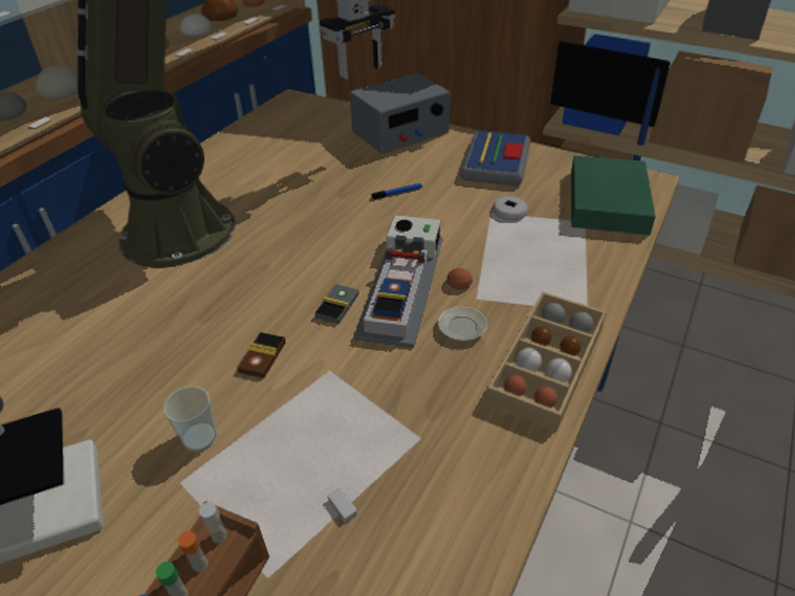

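The blue slide (404,276 in the enlarged top view) lies on the orange bed of the viewer. The brown look-alike is at (535,367) and the grey spare at (431,338), both on the bare table. Loading runs towards the lamp house at (295,310). Next I'll measure and confirm with one crop.

Run:
```python
from h import *
for n in ("top","scene"):
    c=camera(n); P=cloud(c); hsv=cv2.cvtColor(c["color"],cv2.COLOR_RGB2HSV); H,S,V=[hsv[...,i].astype(int) for i in range(3)]
    reg=(abs(P[...,0]-550)<80)&(abs(P[...,1]-20)<150)&(P[...,2]>25)
    def rep(nm,m):
        q=P[m&reg]
        if len(q)<8: print(nm,len(q)); return
        mu=np.median(q,0); r=cv2.minAreaRect(q[:,:2].astype(np.float32)); print(nm,len(q),mu.round(1),[np.round(x,1).tolist() if not np.isscalar(x) else round(x,1) for x in r])
    rep("yellow",(H>20)&(H<33)&(S>150)&(V>120)); rep("blue",(H>100)&(H<125)&(S>130)&(V>60)&(P[...,2]>43))
    rep("red",((H<6)|(H>174))&(S>150)&(V>80)&(P[...,2]>45)); rep("black",(V<50)&(P[...,1]<-10)&(P[...,2]>43))
    rep("orange",(H>5)&(H<18)&(S>150)&(V>120)&(P[...,2]>30)&(P[...,2]<48))
    for o in ("slide","viewer"):
        for r in masks_of(o,n)[:2]:
            q=P[r["region"]&(c["z_map"]>0)]; print(o,round(r["confidence"],2),np.median(q,0).round(1),[np.round(x,1).tolist() if not np.isscalar(x) else round(x,1) for x in cv2.minAreaRect(q[:,:2].astype(np.float32))])
    if n=="top": save(c,"crop1",(175,155,340,260),4.8)
```

```text
yellow 89 [564.1 -20.2  56.2] [[564.3, -19.9], [47.7, 9.4], 17.1]
blue 273 [552.7   7.   51.8] [[562.1, -14.6], [48.5, 83.8], 17.4]
red 72 [528.1  98.7  56.2] [[528.1, 98.5], [49.5, 8.1], 16.5]
black 270 [570.2 -41.1  52.3] [[569.4, -42.6], [48.0, 32.9], 17.0]
orange 163 [547.3  36.1  37.8] [[561.0, -10.5], [49.0, 116.9], 16.7]
slide 0.86 [ 411.9 -216.7   14.9] [[412.4, -219.5], [53.9, 96.5], 11.6]
slide 0.76 [562.1 -17.8  52.2] [[564.2, -17.3], [52.7, 91.8], 17.0]
viewer 0.86 [526.5  89.4  39.6] [[538.1, 71.2], [117.9, 344.4], 16.7]
yellow 12 [565.1 -25.3  57.8] [[566.4, -25.4], [47.3, 4.8], 19.8]
blue 131 [563.1   5.4  50.4] [[564.5, -17.5], [49.4, 90.6], 16.9]
red 35 [528.9  96.5  54.1] [[528.5, 95.9], [50.9, 10.5], 12.7]
black 172 [571.7 -45.2  51.2] [[571.6, -43.0], [45.8, 38.1], 17.2]
orange 9 [566.7  42.   36.5] [[581.5, -2.5], [29.5, 120.5], 31.6]
slide 0.93 [568.5 -28.5  50.5] [[564.7, -17.9], [50.5, 94.6], 16.6]
slide 0.55 [ 417.8 -223.2   13.2] [[406.9, -215.9], [63.5, 106.1], 11.8]
viewer 0.73 [568.9 -28.7  50.4] [[564.8, -19.7], [54.2, 98.4], 14.6]
viewer 0.7 [550.4  68.5  34.9] [[538.4, 64.0], [112.2, 333.5], 17.8]
```

View pics/crop1.png

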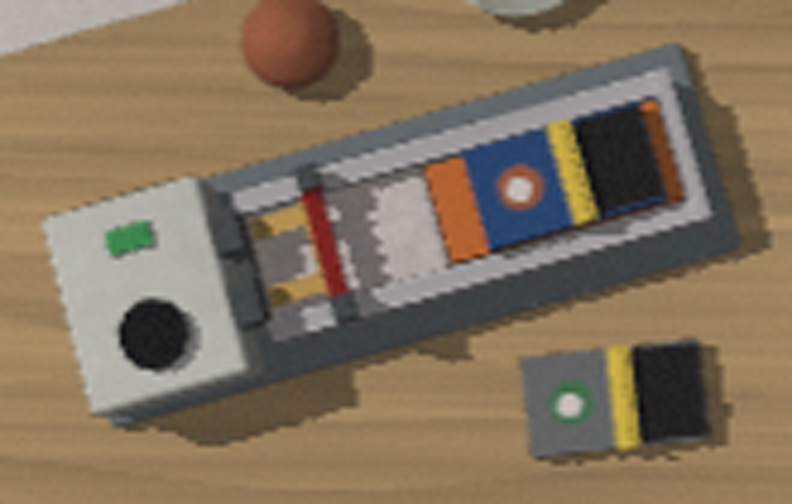

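The crop shows the blue slide with its pad at the fence end and its nose towards the keeper, and the grey spare clear of the viewer. Loading direction is about 106.9° in the world frame. The slide sits at about -62 mm, so it has about 111 mm to travel.

Request:
{"op": "send_rows", "data": {
  "plan": [
    {"travel": [-39.3, -28.4, 3.9], "delta_rot": [0, 0, 0], "fingers": 1},
    {"travel": [-39.3, -28.4, 3.9], "delta_rot": [0, 0, 0], "fingers": 1},
    {"travel": [-39.3, -28.4, 3.9], "delta_rot": [0, 0, 0], "fingers": 1},
    {"travel": [-39.3, -28.4, 3.9], "delta_rot": [0, 0, 0], "fingers": 1},
    {"travel": [-39.3, -28.4, 3.9], "delta_rot": [0, 0, 0], "fingers": 1},
    {"travel": [-39.3, -28.4, 3.9], "delta_rot": [0, 0, 0], "fingers": 1},
    {"travel": [-39.3, -28.4, 3.9], "delta_rot": [0, 0, 0], "fingers": 1},
    {"travel": [-39.3, -28.4, 3.9], "delta_rot": [0, 0, 0], "fingers": 1},
    {"travel": [-39.3, -28.4, 3.9], "delta_rot": [0, 0, 0], "fingers": 1},
    {"travel": [-39.3, -28.4, 3.9], "delta_rot": [0, 0, 0], "fingers": 1},
    {"travel": [-39.3, -28.4, 3.9], "delta_rot": [0, 0, 0], "fingers": 1},
    {"travel": [-39.3, -28.4, 3.9], "delta_rot": [0, 0, 0], "fingers": 1},
    {"travel": [-39.3, -28.4, 3.9], "delta_rot": [0, 0, 0], "fingers": 1},
    {"travel": [-39.3, -28.4, 3.9], "delta_rot": [0, 0, 0], "fingers": 1},
    {"travel": [0, 0, 0], "delta_rot": [0, 0, 9], "fingers": 1},
    {"travel": [0, 0, 0], "delta_rot": [0, 0, 9], "fingers": 1},
    {"travel": [0, 0, 0], "delta_rot": [0, 0, 9], "fingers": 1},
    {"travel": [0, 0, 0], "delta_rot": [0, 0, 9], "fingers": 1},
    {"travel": [0, 0, 0], "delta_rot": [0, 0, 9], "fingers": 1},
    {"travel": [0, 0, 0], "delta_rot": [0, 0, 9], "fingers": 1}
  ],
  "grip_force": 30
}}

```text
clock: 3.6
eef_pos: [569.7, -37.4, 139.7]
eef_rot: [-3.142, -0.0, 1.858]
wrist_force: [0.0, 0.2, 0.6]
finger_gap: 0.4
```

Run:
```python
from h import *
s=manip.read_state(); print(s["eef_pos"].round(1),s["eef_rot"].round(3),s["finger_gap"])
c=camera("wrist"); c["world_from_camera"]=c["tool_from_camera"]; P=cloud(c)
hsv=cv2.cvtColor(c["color"],cv2.COLOR_RGB2HSV); H,S,V=[hsv[...,i].astype(int) for i in range(3)]
reg=(abs(P[...,1])<40)&(P[...,2]>60)&(P[...,2]<105)&(P[...,0]>-60)
for nm,m in (("yellow",(H>20)&(H<33)&(S>150)&(V>110)),("blue",(H>100)&(H<125)&(S>130)&(V>60)),("orange",(H>5)&(H<18)&(S>150)&(V>110)),("black",(V<50)&(P[...,2]<95)),("red",((H<6)|(H>174))&(S>150)&(V>80))):
    q=P[m&reg]
    if len(q)>20: print(nm,len(q),np.median(q,0).round(1),"x",np.percentile(q[:,0],[2,98]).round(1),"y",np.percentile(q[:,1],[2,98]).round(1))
save(c,"wrist1",s=1.3)
```

```text
[569.7 -37.4 139.7] [-3.142 -0.     1.858] 0.3926629565831907
yellow 1049 [18.3 -0.6 84.7] x [ 12.7 149.9] y [-24.8  22.6]
blue 3005 [44.3 -0.6 88.6] x [-11.   65.3] y [-25.2  23.2]
orange 2234 [ 73.7  -0.6 102.4] x [-30.6 145.9] y [-25.   22.3]
black 2251 [-5.1 -1.4 88.1] x [-21.7 136.2] y [-23.6  21.2]
red 1110 [140.8  -1.4  84.6] x [136.3 145.4] y [-26.   23.9]
```

View pics/wrist1.png

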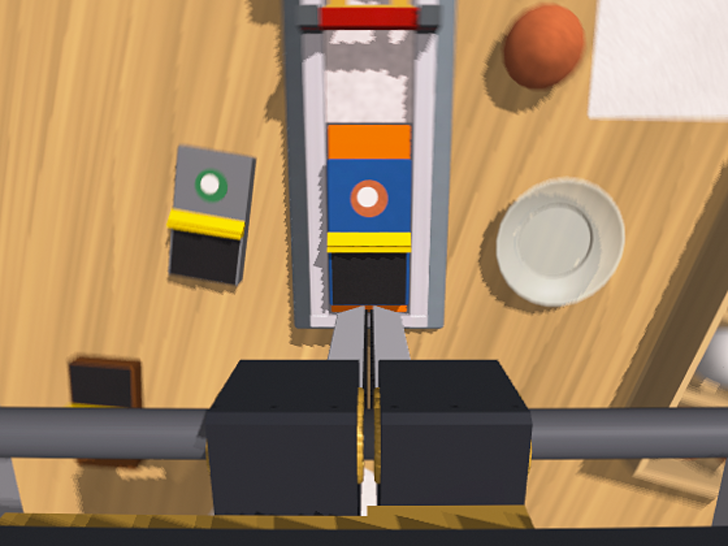

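The wrist view shows the fingers lined up over the pad (369,280), with the yellow step at (369,243). The step face is about 12 mm ahead of the TCP, the lateral offset is under 1 mm, and the pad is about 69 mm below the fingertips.

Request:
{"op": "send_rows", "data": {
  "plan": [
    {"travel": [0, 0, 20], "delta_rot": [0, 0, 0], "fingers": 1},
    {"travel": [0, 0, 20], "delta_rot": [0, 0, 0], "fingers": 1},
    {"travel": [0, 0, 15], "delta_rot": [0, 0, 0], "fingers": 1},
    {"travel": [0, 0, 8], "delta_rot": [0, 0, 0], "fingers": 1},
    {"travel": [0, 0, 5], "delta_rot": [0, 0, 0], "fingers": 1},
    {"travel": [0, 0, 3], "delta_rot": [0, 0, 0], "fingers": 1},
    {"travel": [0, 0, 0], "delta_rot": [0, 0, 0], "fingers": 1}
  ]
}}

```text
clock: 4.53
eef_pos: [569.8, -37.4, 68.9]
eef_rot: [3.141, 0.0, 1.863]
wrist_force: [-0.2, -0.8, 0.9]
finger_gap: 0.6
```

Request:
{"op": "send_rows", "data": {
  "plan": [
    {"travel": [0, 0, 2], "delta_rot": [0, 0, 0], "fingers": 1},
    {"travel": [0, 0, 2], "delta_rot": [0, 0, 0], "fingers": 1},
    {"travel": [0, 0, 0], "delta_rot": [0, 0, 0], "fingers": 1}
  ]
}}

```text
clock: 4.9
eef_pos: [569.6, -37.4, 64.6]
eef_rot: [-3.141, -0.0, 1.863]
wrist_force: [-1.3, 1.0, -0.1]
finger_gap: 0.6
```

Run:
```python
from h import *
s=manip.read_state(); print(s["eef_pos"].round(1),s["wrist_force"].round(1),manip.tip_reach)
c=camera("wrist"); c["world_from_camera"]=c["tool_from_camera"]; P=cloud(c)
hsv=cv2.cvtColor(c["color"],cv2.COLOR_RGB2HSV); H,S,V=[hsv[...,i].astype(int) for i in range(3)]
reg=(abs(P[...,1])<30)&(P[...,2]>-5)&(P[...,2]<45)&(P[...,0]>-60)&(P[...,0]<160)
for nm,m in (("yellow",(H>20)&(H<33)&(S>150)&(V>110)&(P[...,0]<50)),("blue",(H>100)&(H<125)&(S>130)&(V>60)),("orange",(H>5)&(H<18)&(S>150)&(V>110)),("red",((H<6)|(H>174))&(S>150)&(V>80))):
    q=P[m&reg]
    if len(q)>20: print(nm,len(q),np.median(q,0).round(1),"x",np.percentile(q[:,0],[2,98]).round(1),"y",np.percentile(q[:,1],[2,98]).round(1))
save(c,"wrist2",s=1.3)
```

```text
[569.6 -37.4  64.6] [-1.3  1.  -0.1] 19.0
yellow 1825 [17.5 -1.4  9.3] x [12.4 22.7] y [-25.2  22.8]
blue 5605 [45.2 -0.8 13.5] x [-9.9 65.1] y [-25.3  23.1]
orange 3736 [73.5 -0.8 27.3] x [33.8 85.8] y [-25.   22.4]
```

View pics/wrist2.png

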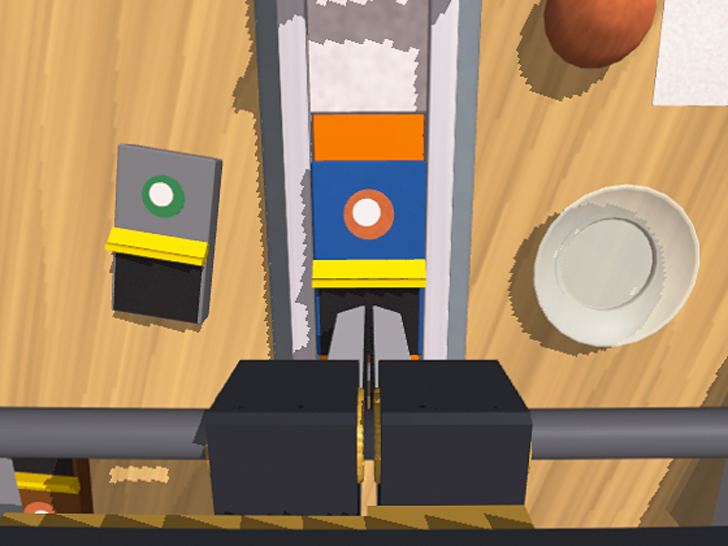

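The pad still reads at full height and the fingertips (369,310) are not on it yet, so the tips reach less far than the stated 19 mm. I'll go on down in small steps until force shows.

Request:
{"op": "send_rows", "data": {
  "plan": [
    {"travel": [0, 0, 2], "delta_rot": [0, 0, 0], "fingers": 1},
    {"travel": [0, 0, 2], "delta_rot": [0, 0, 0], "fingers": 1},
    {"travel": [0, 0, 0], "delta_rot": [0, 0, 0], "fingers": 1}
  ]
}}

```text
clock: 5.32
eef_pos: [569.6, -37.4, 60.5]
eef_rot: [-3.141, -0.0, 1.863]
wrist_force: [0.3, 0.9, 0.0]
finger_gap: 0.1
```

Run:
```python
from h import *
s=manip.read_state(); print(s["eef_pos"].round(1),s["wrist_force"].round(1))
c=camera("wrist"); c["world_from_camera"]=c["tool_from_camera"]; P=cloud(c)
for v in (230,236,240,246,252,260,268): print(v,[P[v,u].round(1).tolist() for u in (262,270,296,304)])
```

```text
[569.6 -37.4  60.5] [0.3 0.9 0. ]
230 [[5.5, -13.6, 9.3], [5.7, -8.9, 8.8], [5.8, 6.2, 8.5], [5.4, 10.9, 9.5]]
236 [[2.2, -13.6, 8.2], [1.8, -9.0, 9.5], [1.8, 6.2, 9.4], [2.1, 10.9, 8.6]]
240 [[9.5, -11.9, -19.9], [9.2, -7.9, -19.3], [8.7, 5.2, -17.7], [9.2, 9.2, -19.1]]
246 [[9.3, -11.4, -28.2], [9.2, -7.6, -27.9], [9.1, 4.9, -27.7], [8.8, 8.8, -26.8]]
252 [[9.1, -11.0, -35.7], [9.4, -7.3, -36.4], [9.0, 4.6, -35.4], [9.2, 8.3, -35.9]]
260 [[9.1, -10.4, -45.2], [9.4, -7.0, -45.9], [9.1, 4.3, -45.2], [9.5, 7.7, -46.2]]
268 [[8.7, -10.0, -52.9], [9.0, -6.7, -53.7], [9.2, 4.0, -54.0], [8.8, 7.3, -53.2]]
```

Depth shows the finger front faces (x≈9 mm) ending near tool z≈-17, while the pad is at +9. That leaves a real gap of about 26 mm, which agrees with the zero force. I'll check clearance of the camera and finger carriers, and how far the fingers reach, before lowering further.

Run:
```python
from h import *
c=camera("wrist"); T=c["tool_from_camera"]; print(T.round(2).tolist()); c["world_from_camera"]=T; P=cloud(c)
for u in (272,278,281,284,288,294):
    col=P[225:300,u]; print(u,[(225+i,col[i].round(0).tolist()) for i in range(0,75,5)])
print([a for a in dir(manip) if a[0]!='_'])
save(c,"wrist3",(200,190,370,317),4.7)
```

```text
[[-0.0, 0.97, 0.24, 68.46], [1.0, 0.0, -0.0, -1.27], [-0.0, 0.24, -0.97, -190.53], [0.0, 0.0, 0.0, 1.0]]
272 [(225, [9.0, -8.0, 9.0]), (230, [5.0, -8.0, 9.0]), (235, [2.0, -8.0, 9.0]), (240, [9.0, -7.0, -20.0]), (245, [9.0, -7.0, -26.0]), (250, [9.0, -6.0, -33.0]), (255, [9.0, -6.0, -39.0]), (260, [9.0, -6.0, -45.0]), (265, [9.0, -6.0, -51.0]), (270, [9.0, -6.0, -56.0]), (275, [9.0, -6.0, -60.0]), (280, [33.0, -4.0, -117.0]), (285, [33.0, -4.0, -118.0]), (290, [33.0, -4.0, -120.0]), (295, [33.0, -4.0, -122.0])]
278 [(225, [9.0, -4.0, 9.0]), (230, [6.0, -4.0, 8.0]), (235, [9.0, -4.0, -11.0]), (240, [9.0, -4.0, -19.0]), (245, [9.0, -4.0, -27.0]), (250, [9.0, -4.0, -33.0]), (255, [9.0, -4.0, -40.0]), (260, [9.0, -4.0, -46.0]), (265, [9.0, -3.0, -51.0]), (270, [10.0, -3.0, -57.0]), (275, [9.0, -3.0, -60.0]), (280, [9.0, -3.0, -65.0]), (285, [9.0, -3.0, -69.0]), (290, [10.0, -3.0, -74.0]), (295, [9.0, -3.0, -77.0])]
281 [(225, [9.0, -3.0, 8.0]), (230, [5.0, -3.0, 10.0]), (235, [3.0, -3.0, 9.0]), (240, [8.0, -2.0, -14.0]), (245, [8.0, -2.0, -23.0]), (250, [8.0, -2.0, -29.0]), (255, [8.0, -
[... 785 characters left out ...]
1.0, -34.0]), (255, [9.0, 1.0, -39.0]), (260, [9.0, 1.0, -45.0]), (265, [9.0, 1.0, -51.0]), (270, [9.0, 1.0, -56.0]), (275, [9.0, 1.0, -60.0]), (280, [8.0, 1.0, -63.0]), (285, [8.0, 1.0, -66.0]), (290, [7.0, 0.0, -70.0]), (295, [8.0, 0.0, -74.0])]
294 [(225, [8.0, 5.0, 10.0]), (230, [6.0, 5.0, 8.0]), (235, [3.0, 5.0, 9.0]), (240, [9.0, 4.0, -20.0]), (245, [9.0, 4.0, -27.0]), (250, [9.0, 4.0, -33.0]), (255, [9.0, 4.0, -39.0]), (260, [9.0, 3.0, -44.0]), (265, [9.0, 3.0, -51.0]), (270, [9.0, 3.0, -55.0]), (275, [9.0, 3.0, -61.0]), (280, [33.0, 1.0, -116.0]), (285, [34.0, 1.0, -119.0]), (290, [33.0, 1.0, -120.0]), (295, [32.0, 1.0, -122.0])]
['Unreachable', 'read_state', 'sign_off', 'tip_reach']
```

View pics/wrist3.png

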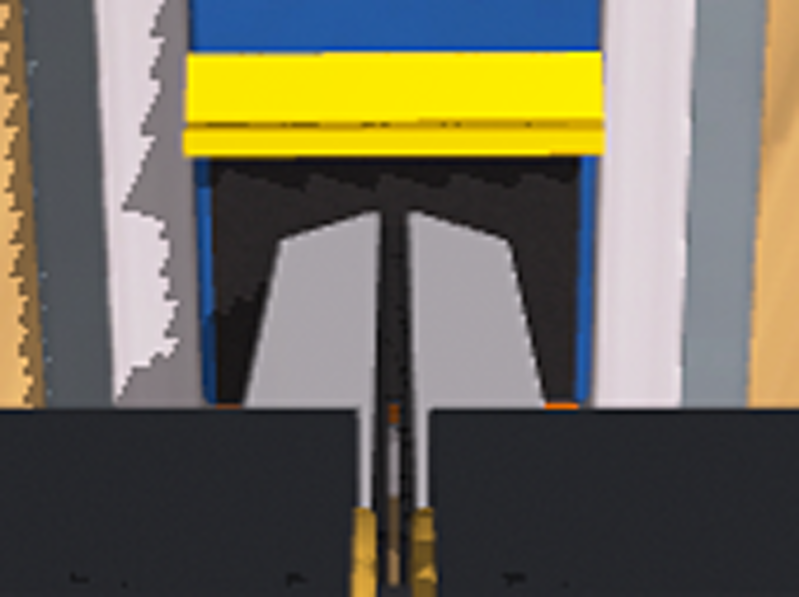

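The crop shows the closed fingertips (395,212) well short of the pad. The tips lie at tool z≈-11, so the stated reach is about 30 mm too long, and contact should come after about 20 mm more. The front faces stay about 3 mm behind the step, and the bodies sit well above the lamp house.

Request:
{"op": "send_rows", "data": {
  "plan": [
    {"travel": [0, 0, 6], "delta_rot": [0, 0, 0], "fingers": 1},
    {"travel": [0, 0, 5], "delta_rot": [0, 0, 0], "fingers": 1},
    {"travel": [0, 0, 3], "delta_rot": [0, 0, 0], "fingers": 1},
    {"travel": [0, 0, 2], "delta_rot": [0, 0, 0], "fingers": 1},
    {"travel": [0, 0, 2], "delta_rot": [0, 0, 0], "fingers": 1},
    {"travel": [0, 0, 0], "delta_rot": [0, 0, 0], "fingers": 1}
  ]
}}

```text
clock: 6.18
eef_pos: [569.7, -37.4, 42.7]
eef_rot: [-3.141, -0.0, 1.863]
wrist_force: [-0.6, 0.3, -0.5]
finger_gap: 0.1
```

Request:
{"op": "send_rows", "data": {
  "plan": [
    {"travel": [0, 0, 2], "delta_rot": [0, 0, 0], "fingers": 1},
    {"travel": [0, 0, 2], "delta_rot": [0, 0, 0], "fingers": 1},
    {"travel": [0, 0, 0], "delta_rot": [0, 0, 0], "fingers": 1}
  ]
}}

```text
clock: 6.55
eef_pos: [569.8, -37.4, 39.0]
eef_rot: [3.141, 0.0, 1.863]
wrist_force: [-0.5, 0.1, 5.1]
finger_gap: 0.3
```

Contact at 5 N, with TCP z 39 matching the pad at 51. Now I'll press the bed down.

Request:
{"op": "send_rows", "data": {
  "plan": [
    {"travel": [0, 0, 2], "delta_rot": [0, 0, 0], "fingers": 1},
    {"travel": [0, 0, 2], "delta_rot": [0, 0, 0], "fingers": 1},
    {"travel": [0, 0, 2], "delta_rot": [0, 0, 0], "fingers": 1},
    {"travel": [0, 0, 1], "delta_rot": [0, 0, 0], "fingers": 1},
    {"travel": [0, 0, 0], "delta_rot": [0, 0, 0], "fingers": 1}
  ]
}}

```text
clock: 7.18
eef_pos: [570.1, -37.6, 33.8]
eef_rot: [3.14, 0.001, 1.863]
wrist_force: [-10.2, 0.4, 23.6]
finger_gap: 0.4
```

Request:
{"op": "send_rows", "data": {
  "plan": [
    {"travel": [0, 0, 1], "delta_rot": [0, 0, 0], "fingers": 1},
    {"travel": [2, 0, 0.5], "delta_rot": [0, 0, 0], "fingers": 1},
    {"travel": [3, 0, 0], "delta_rot": [0, 0, 0], "fingers": 1},
    {"travel": [4, 0, 0], "delta_rot": [0, 0, 0], "fingers": 1},
    {"travel": [4, 0, 0], "delta_rot": [0, 0, 0], "fingers": 1},
    {"travel": [4, 0, 0], "delta_rot": [0, 0, 0], "fingers": 1},
    {"travel": [4, 0, 0], "delta_rot": [0, 0, 0], "fingers": 1},
    {"travel": [0, 0, 0], "delta_rot": [0, 0, 0], "fingers": 1}
  ]
}}

```text
clock: 8.18
eef_pos: [566.1, -19.6, 33.8]
eef_rot: [3.136, 0.006, 1.863]
wrist_force: [-4.1, -15.6, 30.4]
finger_gap: 0.4
```

```bash
cat > chk.py <<'E'
from h import *
s=manip.read_state(); print(s["clock"],s["eef_pos"].round(1),s["eef_rot"].round(3),s["wrist_force"].round(1))
c=camera("wrist"); c["world_from_camera"]=c["tool_from_camera"]; P=cloud(c)
hsv=cv2.cvtColor(c["color"],cv2.COLOR_RGB2HSV); H,S,V=[hsv[...,i].astype(int) for i in range(3)]
reg=(abs(P[...,1])<30)&(P[...,2]>-40)&(P[...,2]<20)&(P[...,0]>8)&(P[...,0]<160)
for nm,m in (("yellow",(H>20)&(H<33)&(S>150)&(V>110)&(P[...,0]<50)),("blue",(H>100)&(H<125)&(S>130)&(V>60)),("orange",(H>5)&(H<18)&(S>150)&(V>110)),("red",((H<6)|(H>174))&(S>150)&(V>80))):
    q=P[m&reg]
    if len(q)>20: print(nm,len(q),np.median(q,0).round(1),"x",np.percentile(q[:,0],[2,98]).round(1),"y",np.percentile(q[:,1],[2,98]).round(1))
q=P[(H>100)&(H<125)&(S>130)&(V>60)&reg]; q=q-q.mean(0)
if len(q)>20:
    n=np.linalg.lstsq(q[:,:2],q[:,2],rcond=None)[0]; print("slope deg",np.degrees(n).round(1))
import sys
if len(sys.argv)>1: save(c,sys.argv[1],s=1.3)
E
python3 chk.py
```

```text
8.175 [566.1 -19.6  33.8] [3.136 0.006 1.863] [ -4.1 -15.6  30.4]
yellow 2378 [ 17.2  -1.9 -15.5] x [12.1 22.6] y [-25.5  22.6]
blue 6796 [ 47.   -1.8 -11.5] x [23.6 65.1] y [-25.4  22.2]
orange 1327 [ 47.5  -0.9 -11.5] x [33.3 67.9] y [-24.7  17.6]
red 164 [117.9 -10.1 -21.7] x [117.5 118.3] y [-28.6  21.2]
slope deg [-0.5  0.3]
```

Request:
{"op": "send_rows", "data": {
  "plan": [
    {"travel": [5, 0, 0], "delta_rot": [0, 0, 0], "fingers": 1},
    {"travel": [5, 0, 0], "delta_rot": [0, 0, 0], "fingers": 1},
    {"travel": [5, 0, 0], "delta_rot": [0, 0, 0], "fingers": 1},
    {"travel": [5, 0, 0], "delta_rot": [0, 0, 0], "fingers": 1},
    {"travel": [5, 0, 0], "delta_rot": [0, 0, 0], "fingers": 1},
    {"travel": [5, 0, 0], "delta_rot": [0, 0, 0], "fingers": 1},
    {"travel": [5, 0, 0], "delta_rot": [0, 0, 0], "fingers": 1},
    {"travel": [5, 0, 0], "delta_rot": [0, 0, 0], "fingers": 1},
    {"travel": [5, 0, 0], "delta_rot": [0, 0, 0], "fingers": 1},
    {"travel": [0, 0, 0], "delta_rot": [0, 0, 0], "fingers": 1}
  ]
}}

```text
clock: 9.48
eef_pos: [552.9, 23.4, 33.9]
eef_rot: [3.137, 0.005, 1.863]
wrist_force: [-7.6, -18.2, 34.5]
finger_gap: 0.5
```

```bash
python3 chk.py
```

```text
9.475 [552.9  23.4  33.9] [3.137 0.005 1.863] [ -7.6 -18.2  34.5]
yellow 2401 [ 17.2  -1.9 -15.4] x [11.7 22.5] y [-25.5  22.5]
blue 6812 [ 46.9  -1.9 -11.4] x [23.5 65.1] y [-25.4  22.1]
orange 1078 [ 43.6  -0.9 -12. ] x [33.  82.9] y [-20.   10.6]
red 2562 [ 77.7  -3.1 -21.7] x [73.2 82.4] y [-28.6  22.2]
slope deg [-0.3  0.2]
```

Nose is 8 mm short of the keeper with the slide level and the bed down (top at 45 mm). I'll carry on under the bar.

Request:
{"op": "send_rows", "data": {
  "plan": [
    {"travel": [4, 0, 0], "delta_rot": [0, 0, 0], "fingers": 1},
    {"travel": [4, 0, 0], "delta_rot": [0, 0, 0], "fingers": 1},
    {"travel": [4, 0, 0], "delta_rot": [0, 0, 0], "fingers": 1},
    {"travel": [4, 0, 0], "delta_rot": [0, 0, 0], "fingers": 1},
    {"travel": [4, 0, 0], "delta_rot": [0, 0, 0], "fingers": 1},
    {"travel": [4, 0, 0], "delta_rot": [0, 0, 0], "fingers": 1},
    {"travel": [4, 0, 0], "delta_rot": [0, 0, 0], "fingers": 1},
    {"travel": [4, 0, 0], "delta_rot": [0, 0, 0], "fingers": 1},
    {"travel": [0, 0, 0], "delta_rot": [0, 0, 0], "fingers": 1}
  ]
}}

```text
clock: 10.65
eef_pos: [544.0, 54.7, 33.7]
eef_rot: [3.136, 0.005, 1.863]
wrist_force: [-3.0, -14.8, 32.5]
finger_gap: 0.5
```

```bash
python3 chk.py
```

```text
10.65 [544.   54.7  33.7] [3.136 0.005 1.863] [ -3.  -14.8  32.5]
yellow 2391 [ 16.   -2.4 -15.2] x [10.8 21.4] y [-26.   21.8]
blue 4052 [ 33.2  -2.4 -10.9] x [22.  64.1] y [-25.6  21.7]
orange 514 [ 36.   -1.9 -11.6] x [31.5 52.5] y [-22.7  15.6]
red 2327 [ 45.5  -3.7 -21.6] x [40.6 50.1] y [-29.   22.3]
slope deg [0.5 0.3]
```

Request:
{"op": "send_rows", "data": {
  "plan": [
    {"travel": [4, 0, 0], "delta_rot": [0, 0, 0], "fingers": 1},
    {"travel": [4, 0, 0], "delta_rot": [0, 0, 0], "fingers": 1},
    {"travel": [4, 0, 0], "delta_rot": [0, 0, 0], "fingers": 1},
    {"travel": [3, 0, 0.5], "delta_rot": [0, 0, 0], "fingers": 1},
    {"travel": [2, 0, 0], "delta_rot": [0, 0, 0], "fingers": 1},
    {"travel": [0, 0, 0], "delta_rot": [0, 0, 0], "fingers": 1}
  ]
}}

```text
clock: 11.45
eef_pos: [539.7, 70.3, 33.5]
eef_rot: [3.135, 0.006, 1.863]
wrist_force: [-1.8, -21.6, 33.5]
finger_gap: 0.5
```

```bash
python3 chk.py
```

```text
11.45 [539.7  70.3  33.5] [3.135 0.006 1.863] [ -1.8 -21.6  33.5]
yellow 3516 [ 17.   -2.4 -15.3] x [ 9.5 49.2] y [-26.   20.9]
blue 2194 [ 53.4  -2.4 -10.9] x [20.  62.6] y [-24.1  21.5]
orange 741 [ 41.9  -0.4 -11.5] x [34.1 50. ] y [-21.5  12.9]
red 2226 [ 29.7  -3.8 -21.7] x [24.7 34.2] y [-29.   21.9]
slope deg [0.3 0.4]
```

Request:
{"op": "send_rows", "data": {
  "plan": [
    {"travel": [1, 0, 0], "delta_rot": [0, 0, 0], "fingers": 1},
    {"travel": [1, 0, 0], "delta_rot": [0, 0, 0], "fingers": 1},
    {"travel": [1, 0, 0.5], "delta_rot": [0, 0, 0], "fingers": 1},
    {"travel": [1, 0, 0], "delta_rot": [0, 0, 0], "fingers": 1},
    {"travel": [0, 0, 0], "delta_rot": [0, 0, 0], "fingers": 1}
  ]
}}

```text
clock: 12.12
eef_pos: [538.8, 73.5, 33.0]
eef_rot: [3.135, 0.007, 1.863]
wrist_force: [0.3, -26.9, 32.5]
finger_gap: 0.6
```

```bash
python3 chk.py
```

```text
12.125 [538.8  73.5  33. ] [3.135 0.007 1.863] [  0.3 -26.9  32.5]
yellow 3308 [ 16.6  -2.4 -15.7] x [ 9.4 48.9] y [-26.   20.8]
blue 2089 [ 54.4  -2.8 -11.4] x [32.3 62.1] y [-25.   21.5]
orange 988 [ 38.3  -1.6 -11.9] x [21. 50.] y [-22.5   9.5]
red 2220 [ 26.4  -3.3 -22.3] x [21.5 30.9] y [-29.1  22.1]
slope deg [-0.5  0.4]
```

Request:
{"op": "send_rows", "data": {
  "plan": [
    {"travel": [1, 0, 0.5], "delta_rot": [0, 0, 0], "fingers": 1},
    {"travel": [1, 0, 0], "delta_rot": [0, 0, 0], "fingers": 1},
    {"travel": [1, 0, 0], "delta_rot": [0, 0, 0], "fingers": 1},
    {"travel": [0, 0, 0], "delta_rot": [0, 0, 0], "fingers": 1}
  ]
}}

```text
clock: 12.68
eef_pos: [538.8, 73.7, 33.0]
eef_rot: [3.134, 0.011, 1.863]
wrist_force: [3.5, -45.2, 35.0]
finger_gap: 0.7
```

```bash
python3 chk.py
```

```text
12.675 [538.8  73.7  33. ] [3.134 0.011 1.863] [  3.5 -45.2  35. ]
yellow 3267 [ 16.3  -3.4 -15.7] x [ 9.1 49.2] y [-26.   20.8]
blue 2064 [ 54.   -2.3 -11.6] x [32.  61.7] y [-23.4  21.5]
orange 975 [ 38.1  -0.9 -12.1] x [30.2 49.6] y [-20.7  15.9]
red 2235 [ 26.1  -2.8 -22.4] x [21.  30.6] y [-29.   22.5]
slope deg [-0.8  0.3]
```

The slide has stopped on the end stop: a 3 mm command moved it only 0.2 mm and the force rose to 45 N. The top is at about 44.5 mm, which is home height. I'll ease the push a little without dragging the slide back, lift straight up, then back away.

Request:
{"op": "send_rows", "data": {
  "plan": [
    {"travel": [-1.5, 0, -1], "delta_rot": [0, 0, 0], "fingers": 1},
    {"travel": [-0.5, 0, -1.5], "delta_rot": [0, 0, 0], "fingers": 1},
    {"travel": [-0.5, 0, -1.5], "delta_rot": [0, 0, 0], "fingers": 1},
    {"travel": [-1, 0, -2], "delta_rot": [0, 0, 0], "fingers": 1},
    {"travel": [-2, 0, -3], "delta_rot": [0, 0, 0], "fingers": 1},
    {"travel": [-2, 0, -8], "delta_rot": [0, 0, 0], "fingers": 1},
    {"travel": [0, 0, -20], "delta_rot": [0, 0, 0], "fingers": 1},
    {"travel": [0, 0, -25], "delta_rot": [0, 0, 0], "fingers": 1},
    {"travel": [-20, 0, -25], "delta_rot": [0, 0, 0], "fingers": 1},
    {"travel": [-30, 0, -15], "delta_rot": [0, 0, 0], "fingers": 1},
    {"travel": [-20, 0, 0], "delta_rot": [0, 0, 0], "fingers": 1},
    {"travel": [0, 0, 0], "delta_rot": [0, 0, 0], "fingers": 1},
    {"travel": [0, 0, 0], "delta_rot": [0, 0, 0], "fingers": 1}
  ]
}}

```text
clock: 14.35
eef_pos: [556.3, 5.9, 129.9]
eef_rot: [-3.14, -0.001, 1.864]
wrist_force: [-1.1, -0.6, 0.3]
finger_gap: 0.3
```

Run:
```python
from h import *
s=manip.read_state(); print(s["clock"],s["eef_pos"].round(1),s["wrist_force"].round(1))
c=camera("wrist"); c["world_from_camera"]=c["tool_from_camera"]; P=cloud(c)
P=P*[1,1,-1]+[0,0,s["eef_pos"][2]]   # z -> world height
hsv=cv2.cvtColor(c["color"],cv2.COLOR_RGB2HSV); H,S,V=[hsv[...,i].astype(int) for i in range(3)]
reg=(abs(P[...,1])<30)&(P[...,2]>25)&(P[...,2]<65)
red=P[((H<6)|(H>174))&(S>150)&(V>80)&reg&(P[...,2]>50)]; x0=np.percentile(red[:,0],2)-52
P[...,0]-=x0; reg&=(P[...,0]<100)
for nm,m in (("yellow",(H>20)&(H<33)&(S>150)&(V>110)&(P[...,0]<52)),("blue",(H>100)&(H<125)&(S>130)&(V>60)),("orange",(H>5)&(H<18)&(S>150)&(V>110)&(P[...,0]<20)),("black",(V<50)&(P[...,0]<45)&(P[...,0]>-5))):
    q=P[m&reg]
    if len(q)>20: print(nm,len(q),"x",np.percentile(q[:,0],[2,50,98]).round(1),"z",np.percentile(q[:,2],[5,50,95]).round(1),"y",np.percentile(q[:,1],[2,98]).round(1))
q=P[(V<50)&reg&(P[...,0]<38)&(P[...,0]>6)]; A=np.c_[q[:,0],np.ones(len(q))]; print("pad slope deg",np.degrees(np.linalg.lstsq(A,q[:,2],rcond=None)[0][0]))
save(c,"wrist4",s=1.3)
```

```text
14.35 [556.3   5.9 129.9] [-1.1 -0.6  0.3]
yellow 1050 x [39.4 44.8 50. ] z [45.  48.3 52.2] y [-24.   23.5]
blue 1497 x [ 3.9 81.3 93. ] z [42.9 44.  45.3] y [-24.6  24.3]
orange 5278 x [-70.3 -31.3   1. ] z [35.9 37.1 38.3] y [-24.7  23.4]
black 2709 x [ 5.5 22.  37.9] z [43.4 44.6 45.8] y [-22.   21.2]
pad slope deg 0.021151002578406214
```

View pics/wrist4.png

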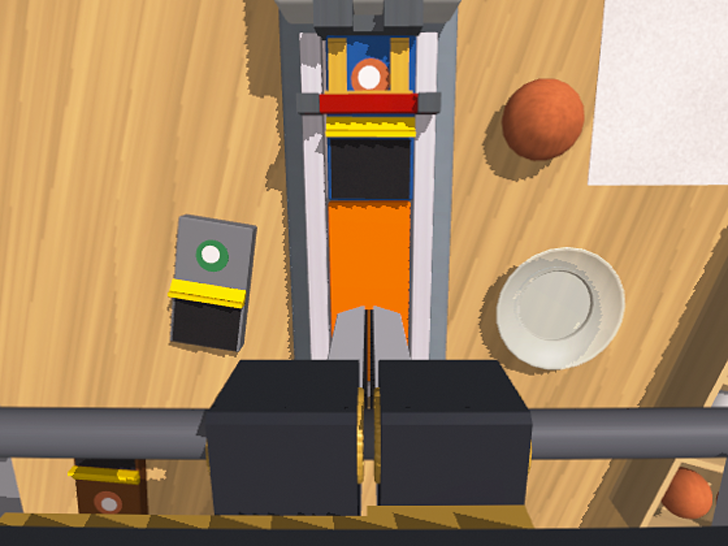

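The slide is home: black pad at (369,168), red keeper at (369,103), leaf springs over the slide's nose, and the orange bed up behind it at 37 mm. The slide is level (0.02°), its step face is at 39.4 mm (40 nominal) and its nose at about 93–94 mm. The hand is clear, so I'm handing in.

```bash
python3 -c "
from cell import manip
print(manip.sign_off())"
```

```text
the job is handed in; nothing more can be done
None
```

The blue slide is loaded and handed in at about 14.4 s. I pressed it down by its black pad with closed fingertips at 24–35 N and pushed it under the keeper bar and leaf springs. It stopped on the end stop, where the push force rose to 45 N, and I then lifted the hand straight off.

- **Last checks:** the slide is level (0.02°) with its top at about 44.5 mm. Its step face is at 39.4 mm (40 nominal) and its nose at about 93–94 mm. The bed is back up at 37 mm, and the wrist force is about zero with the hand some 90 mm above. The grey spare, dish and agate look untouched; I did not take a final overview picture of the other items.
- **Disagreed with the data:** the given `tip_reach` of 19 mm did not hold. The wrist depth picture and the first contact both put the fingertips about 12 mm behind the reported TCP, so I lowered by force and depth instead.
- **Step contact:** for the first 60–70 mm friction carried the slide with the fingers about 3 mm behind the yellow step. The fingers closed up on the step as the slide ran under the keeper and springs, and were against it for the last few millimetres.

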